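Dock a vial rack behind its gravity catch

TASK

Pick up the vial rack that has the black grip bar, stand it in the open mouth of the aluminium dock with its ribbed tongue towards the stop, and slide it in along the floor so that its rib lifts the hinged catch and goes on, against the spring buffer, just until the catch has dropped fully behind the rib; then let go, leaving the rack held there. Push gently, never ramming it against the solid stop (no more than about 25 N), keep the rack upright, do not touch the dock or its catch with the robot itself, and leave the other things where they are.

Things in the scene. Friction and masses are not known exactly. Their poses are not given: they have to be found in the camera images.
- rack_grip (a point): centre of the black grip bar on top of the vial rack to be docked: bar 70 mm long (rack's x), 14 wide, 22 high; this point is 80 mm above the rack's underside, the vial caps below it reach 52 mm. x points to the rack's front (the end with tongue and rib), z up. Nothing within 25 mm beside the bar. Rack 0.42 kg, a quarter more or less
- rack: the same rack: steel sole 8 mm thick; vial block at x -55 to +30 mm, 76 wide; then a bare tongue 60 wide to x = +75, with a cross rib on its last 12 mm (50 wide, top 20 mm above the underside). Origin on the underside, 12.5 mm ahead of the grip bar's centre; x to the rib end, z up
- dock: fixed aluminium dock. Origin under its plate; x along the channel, from the open mouth (-140 mm) to the stop (plate ends at +175). Channel floor 12 mm above the bench. Two guides 18 mm high on it: 80 mm apart from x = 0 to 85, flaring to 106 apart at x = -100. Beyond them the stop and catch, on slots
- dock_mouth (a point): where the grip bar's centre is when the rack stands on the channel floor in the flared mouth, ready to push: at dock x = -82.5, y = 0, 92 mm above the bench. x along the channel to the stop, z up. When caught, the bar's centre is 88 to 106 mm farther along x
- dock_stop (a point): point fixed to the dock (x = 90 mm, channel floor) where the hook's holding face is if the stop is in its middle setting. The stop with hook and buffer is really clamped up to 9 mm nearer or farther: not measured, to be felt or seen. Rib's front, from the true face: meets the hook's 30-degree polished ramp at -21 mm, the buffer at +8, hook drops at +12, solid stop at +17
- catch (a joint): angle of the hinged steel gravity catch (30 mm wide, 0.15 kg, hinge 60 mm beyond the hook, hook tip 10 mm above the channel floor): 0 = down, grows as it is lifted; 0.17 when it rides on top of the rib; falls by its own weight. The rubber-tipped spring buffer beyond it pushes the rib back with 3 N at first plus 1 N per mm: 7 N where the hook drops, 12 N at the solid stop
- vial: small capped glass vial, 22 mm across, 54 mm tall, standing between the rack and the dock; origin under its centre
- vial2: another such vial, off to the left; origin under its centre
- dish: white closed petri dish, 90 mm across, 14 mm high; origin under its centre
- beaker: open glass beaker, 64 mm across, 75 mm high; origin under its centre
- plain_rack: plain vial rack, 85 x 76 x 48 mm, with twelve vials and no grip bar, tongue or rib; not the one to dock; origin under its centre
- marker: marker pen lying down, 130 mm long, 13 mm thick; origin under its middle

How it is judged:
By the outcome, as a careful person would: the job done as asked, in the order asked, and still so for the second after the job is handed in, with the robot touching nothing.
It also fails if it takes over 70 s, if anything falls off the work surface, if the arm or the gripper's body presses on something with over 40 N, if the wrist force passes 120 N, or if a joint passes its speed limit or range.

ROBOT

A 6-joint arm with a two-finger parallel gripper is mounted at the origin on the work surface. World frame = base frame: x ahead of the robot, y to its left, z up, the work surface at z = 0. Lengths are in m, angles in rad, forces in N, time in s.
With the tool pointing down it reaches from about 0.325 to 0.775 m from the base axis. Payload 5.5 kg.
Tool frame: the origin (TCP) lies on the centre line of the jaws, within the pads' length; the fingertips stand 14 mm ahead of it and the grasp point (between the pads) lies 5 mm behind it; z points along the fingers, x is the direction in which the jaws open and shut, and the axes are right-handed (so a half turn about z gives the same grasp; the last joint's range is limited). The gripper opens to 88 mm and grips with 3 to 60 N. Pads are 20 mm wide; open, the fingers measure 115 mm over their backs; the gripper's body (75 mm by 178 mm) begins 61 mm behind the grasp point.
Start: joints at [-1.256, 0.091, 1.231, -0, 1.82, -0.057], TCP at [0.218, -0.559, 0.237] pointing down, gripper open.
Joint ranges: [-2.87, 2.87], [-0.86, 2.18], [0.17, 2.46], [-1.51, 4.65], [0.06, 2.69], [-2.65, 2.65]. Speed limits (rad/s): [2.57, 2.57, 3.01, 3.14, 3.14, 3.14].

INTERFACE

Orientations are given as a unit quaternion [w, x, y, z].
In Python, from cell import env gives the robot as it stands.
- The arm moves only by the tool carry_out, never from a script. Its argument "moves" is text: rows parted by semicolons, each of 7 numbers parted by spaces: the shift along the tool's x, y, z in cm, then the turn, a rotation vector about the tool's x, y, z in degrees, then the opening, from 0 (shut) to 1 (fully open). In form: x y z rx ry rz fingers; .... A call has 1 to 8 rows; each row is the pose to reach, as a shift and turn from the pose commanded when the call began, along the tool's axes at that moment; what a row does not reach only later rows make up. A row lasts 1/10 s, in which the tool goes at most 50 mm and 8.59 degrees, less where a joint would pass 70% of its speed; a pose out of reach is approached as far as the arm can. A call with a gripper value outside its range is refused whole. The fingers move at their own pace and stop on an object; "force" is the grip in N (left out, the last holds). Time passes only in rows, so rows that repeat a pose let the fingers close. It gives the time, the measured TCP pose, the force and the opening at its end, in the units of the state.
- env.observe(): the state, without advancing time (a new reading comes with each control period).
- env.capture(name): name is "scene" or "side" or "wrist"; returns the picture (420x560x3 uint8, red, green, blue); there is no depth.
- env.camera_params(name): a dict with "intrinsics" (3x3 intrinsics, pixels), "T" (4x4, takes a point from camera to world coordinates). Camera axes: x right, y down, z forward; pixel columns grow to the right and rows downward; lengths in m; the calibration is good to about 2 mm. A picture is of the moment at which its call begins: read the wrist's pose just before it. camera_params takes no time and is no camera call; for the wrist camera it gives the pose at the moment of the call.
- env.hand_in(): hands the job in, once; it reports no verdict.
The state is a dict: "time": time; "qpos": joint angles; "joint_vel": joint speeds; "joint_efforts": joint torques, N m; "tcp_pos": TCP position; "eef_rot": TCP orientation; "force": force on the tool from outside, world axes, zero at the start; "wrist_torque": the same for the moment, N m; "grip_width": finger opening in m.
Only numpy, scipy, OpenCV 4.12 (cv2) and the standard library are available. Lean on these libraries where they do the work, as an engineer would, in place of code of your own. Each camera call takes 0.05 s, during which the arm holds its last target. There are 200 camera calls.

## Working session

There is one attempt and no reset: what is moved stays moved. The work goes in short steps, Python scripts to look and compute and a tool call to move; the robot and the scene stay as the last step left them, time stands still between calls to the robot, and variables do not carry over. Pictures are saved under pics/ and viewed, about 8 in all and at most 12, crops included, and the job is handed in when it is done.

Besides the shell and the picture viewer there is one more tool, called after "Request:" by a JSON object that holds its "op" and its "data", one argument or row to a line. carry_out: Moves the arm, as the interface text tells. Its arguments: {"type":"object","properties":{"moves":{"type":"string"},"force":{"type":"number"}},"required":["moves"]}

```bash
mkdir -p pics; ls
python3 - <<'E'
from cell import env
import cv2,numpy as np
np.set_printoptions(precision=4,suppress=True)
for n in ("scene","side"):
    im=env.capture(n); cv2.imwrite(f"pics/{n}0.png",im[:,:,::-1])
    p=env.camera_params(n); print(n,p["intrinsics"],p["T"])
a=cv2.imread("pics/scene0.png");b=cv2.imread("pics/side0.png")
cv2.imwrite("pics/both0.png",np.vstack([a,b])) 
print(env.observe())
E
```

```text
pics
scene [[461.0045   0.     283.7721]
 [  0.     461.0045 214.9495]
 [  0.       0.       1.    ]] [[-0.851   0.289  -0.4386  1.0284]
 [ 0.5251  0.4881 -0.6972  0.7629]
 [ 0.0126 -0.8236 -0.5671  0.7011]
 [ 0.      0.      0.      1.    ]]
side [[423.3483   0.     277.548 ]
 [  0.     423.3483 203.6264]
 [  0.       0.       1.    ]] [[ 0.9704 -0.174   0.1676  0.3271]
 [-0.2415 -0.6763  0.6959 -0.8521]
 [-0.0078 -0.7158 -0.6983  0.9502]
 [ 0.      0.      0.      1.    ]]
{'time': 0.1, 'qpos': array([-1.2557,  0.0918,  1.2318, -0.    ,  1.8198, -0.0567]), 'joint_vel': array([-0.0003, -0.0003, -0.0021,  0.0011, -0.0016, -0.0004]), 'joint_efforts': array([  0.0038, -44.7858, -40.7571,   0.0701,   0.0285,  -0.0001]), 'tcp_pos': array([ 0.2179, -0.5588,  0.2356]), 'eef_rot': array([-0.0005,  0.8256, -0.5642, -0.0007]), 'force': array([0.5968, 0.2363, 0.0288]), 'wrist_torque': array([ 0.0069, -0.0015, -0.0117]), 'grip_width': 0.08770034774768538}
```

View pics/scene0.png

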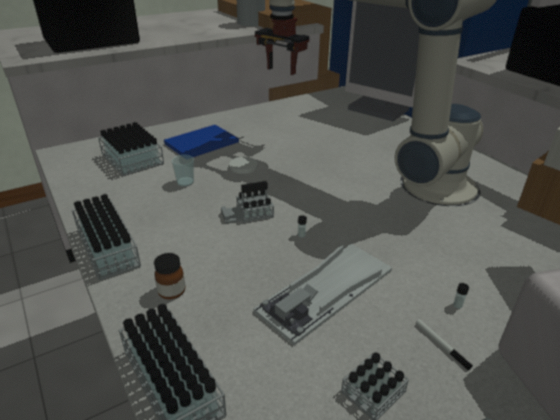

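View pics/side0.png

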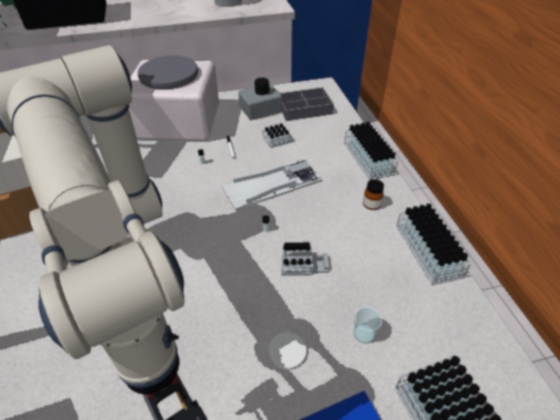

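The grip-bar rack is at about (255,200) in the scene view and (298,255) in the side view, with its tongue to the left and right respectively. The dock is at (320,290) and (270,183), its stop at the end away from the robot. Next I'll enlarge crops of both.

```bash
cat > h.py <<'E'
import numpy as np,cv2
from cell import env
np.set_printoptions(precision=4,suppress=True)
def ray(P,uv):
    K,T=P["intrinsics"],np.array(P["T"]); d=T[:3,:3]@np.linalg.solve(K,[uv[0],uv[1],1.]); return T[:3,3],d/np.linalg.norm(d)
def onz(P,uv,z):
    o,d=ray(P,uv); return o+d*(z-o[2])/d[2]
def tri(obs):
    A=np.zeros((3,3));b=np.zeros(3)
    R=[ray(P,u) for P,u in obs]
    for o,d in R: M=np.eye(3)-np.outer(d,d);A+=M;b+=M@o
    p=np.linalg.solve(A,b); return p,[np.linalg.norm((np.eye(3)-np.outer(d,d))@(p-o)) for o,d in R]
def proj(P,p):
    T=np.linalg.inv(P["T"]);c=T[:3,:3]@p+T[:3,3];u=P["intrinsics"]@c;return u[:2]/u[2]
E
python3 - <<'E'
from h import *
def crop(f,x,y,w,h,s): return cv2.resize(cv2.imread(f)[y:y+h,x:x+w],None,fx=s,fy=s,interpolation=cv2.INTER_CUBIC)
A=crop("pics/scene0.png",210,175,80,60,5);B=crop("pics/side0.png",265,230,80,60,5)
C=crop("pics/scene0.png",240,235,160,120,2.5);D=crop("pics/side0.png",210,140,120,90,400/120)
m=np.vstack([np.hstack([A,B]),np.hstack([C,D[:300]])]);m=cv2.convertScaleAbs(m,alpha=1.5);cv2.imwrite("pics/m1.png",m)
E
```

```text
(no output)
```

View pics/m1.png

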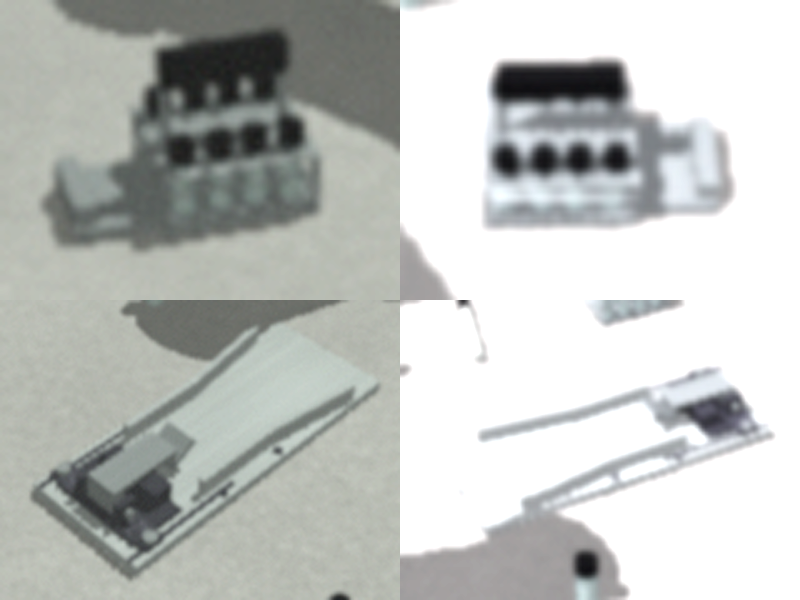

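The montage shows the bar at about (254,188) in scene and (297,246) in side. The dock plate's corners are at about (254,312), (292,343), (391,269) and (346,246) in scene. I'll triangulate these.

Run:
```python
from h import *
S,D=env.camera_params("scene"),env.camera_params("side")
sc=lambda x,y:(x/5+210,y/5+175); sd=lambda x,y:((x-400)/5+265,y/5+230)
for n,a,b in (("bar c",(223,62),(560,80)),("front end",(160,70),(625,78)),("rear end",(288,55),(497,82))):
    print(n,tri([(S,sc(*a)),(D,sd(*b))]))
sc=lambda x,y:(x/2.5+240,(y-300)/2.5+235); sd=lambda x,y:((x-400)/3.333+210,(y-300)/3.333+140)
for p in ((35,492),(130,570),(378,382),(265,328)): print("plate",onz(S,sc(*p),.012))
print(onz(D,sd(772,434),.012), onz(D,sd(715,370),.012))
print("dock far corner tri",tri([(S,sc(130,570)),(D,sd(715,372))]),tri([(S,sc(35,490)),(D,sd(772,434))]))
print("wrist",env.camera_params("wrist")["T"],env.camera_params("wrist")["intrinsics"])
```

```text
bar c (array([ 0.5464, -0.1516,  0.077 ]), [np.float64(0.001766103502101606), np.float64(0.0017661035021016352)])
front end (array([ 0.5797, -0.1597,  0.0782]), [np.float64(0.0022863801742925905), np.float64(0.002286380174292565)])
rear end (array([ 0.5131, -0.1429,  0.0754]), [np.float64(0.002479480662391007), np.float64(0.0024794806623909546)])
plate [0.7281 0.1783 0.012 ]
plate [0.7049 0.2846 0.012 ]
plate [0.3966 0.22   0.012 ]
plate [0.4362 0.1048 0.012 ]
[0.723  0.1555 0.012 ] [0.6968 0.2687 0.012 ]
dock far corner tri (array([0.7   , 0.2775, 0.0018]), [np.float64(0.00012347876192148318), np.float64(0.00012347876192140233)]) (array([0.725 , 0.1671, 0.0022]), [np.float64(0.0024219818550023035), np.float64(0.002421981855002438)])
wrist [[ 0.3633 -0.8999 -0.2411  0.2842]
 [-0.9317 -0.3514 -0.0924 -0.5332]
 [-0.0016  0.2582 -0.9661  0.3845]
 [ 0.      0.      0.      1.    ]] [[312.5491   0.     277.0376]
 [  0.     312.5491 208.7782]
 [  0.       0.       1.    ]]
```

```bash
cat >> h.py <<'E'
from scipy.spatial.transform import Rotation as Ro
def tool(): 
    o=env.observe(); return o,Ro.from_quat(np.roll(o["eef_rot"],-1))
def go(p,xang):
    "print tool-frame shift (cm) and turn (deg) to world p, tool x at angle xang deg, pointing down"
    o,R=tool(); a=np.radians(xang); x=np.array([np.cos(a),np.sin(a),0]);z=np.array([0,0,-1.])
    G=Ro.from_matrix(np.c_[x,np.cross(z,x),z])
    print("shift",100*R.inv().apply(np.array(p)-o["tcp_pos"]),"turn",np.degrees((R.inv()*G).as_rotvec()),"t",o["time"],"F",o["force"],"w",o["grip_width"])
E
python3 -c "
from h import *
go([.546,-.152,.22],-104)"
```

```text
shift [-25.9753 -45.348    1.6119] turn [ 0.0256  0.0994 35.3029] t 0.1 F [0.5968 0.2363 0.0288] w 0.08770034774768538
```

Request:
{"op": "carry_out", "data": {
  "moves": "-26 -45.3 1.6 0 0 35.3 0.6;-26 -45.3 1.6 0 0 35.3 0.6;-26 -45.3 1.6 0 0 35.3 0.6;-26 -45.3 1.6 0 0 35.3 0.6;-26 -45.3 1.6 0 0 35.3 0.6;-26 -45.3 1.6 0 0 35.3 0.6;-26 -45.3 1.6 0 0 35.3 0.6;-26 -45.3 1.6 0 0 35.3 0.6"
}}

```text
time: 0.9
tcp_pos: [0.4636, -0.2533, 0.2243]
eef_rot: [-0.0, -0.616, 0.788, 0.0]
force: [-0.2, 0.2, -0.2]
grip_width: 0.0527
```

```bash
python3 -c "
from h import *
go([.546,-.152,.22],-104)"
```

```text
shift [-11.8225  -5.5423   0.4258] turn [ 0.0243  0.0055 -0.0071] t 0.9 F [-0.1784  0.2232 -0.1993] w 0.05273612851249193
```

Request:
{"op": "carry_out", "data": {
  "moves": "-11.8 -5.5 0.4 0 0 0 0.6;-11.8 -5.5 0.4 0 0 0 0.6;-11.8 -5.5 0.4 0 0 0 0.6;-11.8 -5.5 0.4 0 0 0 0.6;-11.8 -5.5 0.4 0 0 0 0.6"
}}

```text
time: 1.4
tcp_pos: [0.5446, -0.1537, 0.22]
eef_rot: [-0.001, -0.616, 0.788, 0.0]
force: [0.1, 0.3, 0.4]
grip_width: 0.0529
```

Run:
```python
from h import *
import pickle
go([.546,-.152,.22],-104)
P=env.camera_params("wrist");im=env.capture("wrist")[:,:,::-1].copy();cv2.imwrite("pics/w1.png",im);pickle.dump(P,open("w1.pkl","wb"))
print(P["T"], tool()[0]["tcp_pos"])
```

```text
shift [-0.1982 -0.092   0.001 ] turn [ 0.0834 -0.0282  0.0831] t 1.4 F [0.1099 0.294  0.3885] w 0.05292235710469526
[[-0.2405 -0.9373 -0.2521  0.6138]
 [-0.9706  0.2326  0.0612 -0.1702]
 [ 0.0013  0.2594 -0.9658  0.3688]
 [ 0.      0.      0.      1.    ]] [ 0.5443 -0.1545  0.2203]
```

View pics/w1.png

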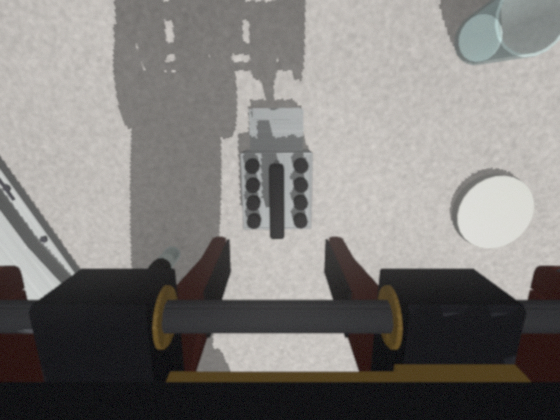

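The wrist view shows the bar running from (276,164) to (277,238), nearly in line with the tool. The rib is at (276,112) and the dish at (495,212). I'll measure the bar from this view and combine it with the scene view for height.

Run:
```python
from h import *
import pickle
P=pickle.load(open("w1.pkl","rb"));im=cv2.imread("pics/w1.png")
g=cv2.cvtColor(im,cv2.COLOR_BGR2GRAY);m=((g<45)*255).astype(np.uint8)
m[:, :263]=0;m[:,291:]=0;m[:155]=0;m[246:]=0
c=max(cv2.findContours(m,0,1)[0],key=cv2.contourArea);r=cv2.minAreaRect(c);b=cv2.boxPoints(r);print(r)
b=b[np.argsort(b[:,1])];f,re=b[:2].mean(0),b[2:].mean(0)
for z in (.089,.091): 
    F,R=onz(P,f,z),onz(P,re,z);v=F-R;print(z,F,R,"len",np.linalg.norm(v),"ang",np.degrees(np.arctan2(v[1],v[0])),"c",(F+R)/2)
S,D=env.camera_params("scene"),env.camera_params("side")
# top-face height: top edge ends in scene/side vs wrist
sc=lambda x,y:(x/5+210,y/5+175); sd=lambda x,y:((x-400)/5+265,y/5+230)
print("top rear",tri([(P,re),(S,sc(284,34)),(D,sd(497,68))]))
print("top front",tri([(P,f),(S,sc(158,49)),(D,sd(625,64))]))
go([.546,-.152,.22],-104)
```

```text
Traceback (most recent call last):
ValueError: max() iterable argument is empty
```

```bash
cat > bar.py <<'E'
from h import *
import pickle
P=pickle.load(open("w1.pkl","rb"));im=cv2.imread("pics/w1.png")
g=cv2.cvtColor(im,cv2.COLOR_BGR2GRAY);print(g[150:246:8,277],g[200,262:292])
m=((g<60)*255).astype(np.uint8)
m[:, :263]=0;m[:,291:]=0;m[:155]=0;m[246:]=0
c=max(cv2.findContours(m,cv2.RETR_EXTERNAL,cv2.CHAIN_APPROX_NONE)[0],key=cv2.contourArea);r=cv2.minAreaRect(c);b=cv2.boxPoints(r);print(r)
b=b[np.argsort(b[:,1])];f,re=b[:2].mean(0),b[2:].mean(0)
for z in (.089,.091): 
    F,R=onz(P,f,z),onz(P,re,z);v=F-R;print(z,F,R,"len",np.linalg.norm(v),"ang",np.degrees(np.arctan2(v[1],v[0])),"c",(F+R)/2)
S,D=env.camera_params("scene"),env.camera_params("side")
sc=lambda x,y:(x/5+210,y/5+175); sd=lambda x,y:((x-400)/5+265,y/5+230)
print("top rear",tri([(P,re),(S,sc(284,34)),(D,sd(497,68))]))
print("top front",tri([(P,f),(S,sc(158,49)),(D,sd(625,64))]))
go([.546,-.152,.22],-104)
E
python3 bar.py
```

```text
[109 140  52  53  57  54  58  59  61  63  66 100] [168 156 127 112 108 108  96  77  58  54  57  56  57  58  54  58  59  57
  62  60  61  84 133 165 176 177 179 180 178 166]
((276.0, 190.5), (53.0, 12.0), 90.0)
0.089 [ 0.5812 -0.1615  0.089 ] [ 0.5333 -0.1496  0.089 ] len 0.04933807216915713 ang -13.966232613429614 c [ 0.5572 -0.1555  0.089 ]
0.091 [ 0.5814 -0.1615  0.091 ] [ 0.5339 -0.1497  0.091 ] len 0.04898543653694904 ang -13.96623261342963 c [ 0.5576 -0.1556  0.091 ]
top rear (array([ 0.5197, -0.1451,  0.0854]), [np.float64(0.01266947767202392), np.float64(0.008117715425811986), np.float64(0.004674680898656689)])
top front (array([ 0.58  , -0.1608,  0.0903]), [np.float64(0.0015020735834539165), np.float64(0.0025401502680320646), np.float64(0.0010582940368946798)])
shift [-0.2848 -0.1038  0.0329] turn [ 0.0546 -0.0321 -0.0061] t 1.45 F [-0.8277 -0.2929 -0.0108] w 0.05219987747842311
```

```bash
sed -i 's/g<60/g<85/' bar.py; python3 bar.py
```

```text
[109 140  52  53  57  54  58  59  61  63  66 100] [168 156 127 112 108 108  96  77  58  54  57  56  57  58  54  58  59  57
  62  60  61  84 133 165 176 177 179 180 178 166]
((276.0, 199.5), (75.0, 14.0), 90.0)
0.089 [ 0.5829 -0.1619  0.089 ] [ 0.5141 -0.1448  0.089 ] len 0.07093060506419316 ang -13.966232613429572 c [ 0.5485 -0.1533  0.089 ]
0.091 [ 0.5831 -0.162   0.091 ] [ 0.5148 -0.145   0.091 ] len 0.07042364040870426 ang -13.966232613429609 c [ 0.5489 -0.1535  0.091 ]
top rear (array([ 0.5136, -0.1444,  0.0879]), [np.float64(0.0002924971670094066), np.float64(0.0016539304043546943), np.float64(0.0014970191449846066)])
top front (array([ 0.5806, -0.1609,  0.0902]), [np.float64(0.002649788543049046), np.float64(0.0031182883950840465), np.float64(0.0004751373512895877)])
shift [-0.2848 -0.1038  0.0329] turn [ 0.0546 -0.0321 -0.0061] t 1.45 F [-0.8277 -0.2929 -0.0108] w 0.05219987747842311
```

```bash
python3 -c "
from h import *
go([.548,-.153,.075],-104);print(tool()[0]['tcp_pos'])"
```

```text
shift [-0.2443 -0.3359 14.5327] turn [ 0.0546 -0.0321 -0.0061] t 1.45 F [-0.8277 -0.2929 -0.0108] w 0.05219987747842311
[ 0.5443 -0.1545  0.2203]
```

Request:
{"op": "carry_out", "data": {
  "moves": "-0.2 -0.3 5 0 0 0 0.6;-0.2 -0.3 9 0 0 0 0.6;-0.2 -0.3 12 0 0 0 0.6;-0.2 -0.3 14 0 0 0 0.6;-0.2 -0.3 14.5 0 0 0 0.6;-0.2 -0.3 14.5 0 0 0 0.6",
  "force": 25
}}

```text
time: 2.05
tcp_pos: [0.5473, -0.1538, 0.0754]
eef_rot: [-0.0, -0.615, 0.789, 0.0]
force: [1.0, -0.3, -0.0]
grip_width: 0.0525
```

Request:
{"op": "carry_out", "data": {
  "moves": "0 0 0 0 0 0 0;0 0 0 0 0 0 0;0 0 0 0 0 0 0;0 0 0 0 0 0 0;0 0 0 0 0 0 0;0 0 0 0 0 0 0",
  "force": 25
}}

```text
time: 2.65
tcp_pos: [0.5482, -0.1529, 0.0759]
eef_rot: [-0.0, -0.616, 0.788, -0.0]
force: [-0.2, -1.3, -0.0]
grip_width: 0.014
```

Request:
{"op": "carry_out", "data": {
  "moves": "0 0 0 0 0 0 0;0 0 0 0 0 0 0;0 0 -1 0 0 0 0;0 0 -4 0 0 0 0;0 0 -8 0 0 0 0;0 0 -11.5 0 0 0 0;0 0 -13 0 0 0 0;0 0 -13 0 0 0 0",
  "force": 50
}}

```text
time: 3.45
tcp_pos: [0.549, -0.1529, 0.2082]
eef_rot: [0.001, -0.616, 0.788, -0.002]
force: [0.5, 0.1, -3.7]
grip_width: 0.0136
```

```bash
python3 -c "
from h import *
print(tool()[0]['tcp_pos'],tool()[0]['wrist_torque'])
go([.43,.163,.23],-78)"
```

```text
[ 0.549  -0.1529  0.2082] [0.0284 0.0461 0.0133]
shift [-27.7746  19.1782  -2.265 ] turn [ -0.2388  -0.0633 -25.9883] t 3.45 F [ 0.4719  0.1383 -3.7093] w 0.013611077290831773
```

Request:
{"op": "carry_out", "data": {
  "moves": "-28.2 17 -2.2 0 0 -26 0;-28.2 17 -2.2 0 0 -26 0;-28.2 17 -2.2 0 0 -26 0;-28.2 17 -2.2 0 0 -26 0;-28.2 17 -2.2 0 0 -26 0;-28.2 17 -2.2 0 0 -26 0;-28.2 17 -2.2 0 0 -26 0;-28.2 17 -2.2 0 0 -26 0"
}}

```text
time: 4.25
tcp_pos: [0.4494, 0.1653, 0.2251]
eef_rot: [0.001, 0.779, -0.627, -0.002]
force: [-0.0, -0.7, -4.6]
grip_width: 0.0135
```

Request:
{"op": "carry_out", "data": {
  "moves": "0 0 0 0 0 0 0;0 0 0 0 0 0 0"
}}

```text
time: 4.45
tcp_pos: [0.4513, 0.1611, 0.2259]
eef_rot: [0.001, 0.777, -0.63, -0.001]
force: [0.3, 0.2, -3.6]
grip_width: 0.0139
```

Run:
```python
from h import *
import pickle
go([.469,.172,.23],-78)
P=env.camera_params("wrist");im=env.capture("wrist")[:,:,::-1].copy();cv2.imwrite("pics/w2.png",im);pickle.dump(P,open("w2.pkl","wb"))
print(P["T"], tool()[0]["tcp_pos"])
```

```text
shift [-0.6955 -1.958  -0.4134] turn [ 0.1599 -0.0367 -0.0443] t 4.45 F [ 0.3419  0.1539 -3.6014] w 0.013875633206051334
[[ 0.2071 -0.9445 -0.2551  0.5212]
 [-0.9783 -0.1997 -0.055   0.1762]
 [ 0.001   0.261  -0.9653  0.3746]
 [ 0.      0.      0.      1.    ]] [0.4515 0.1609 0.2263]
```

View pics/w2.png

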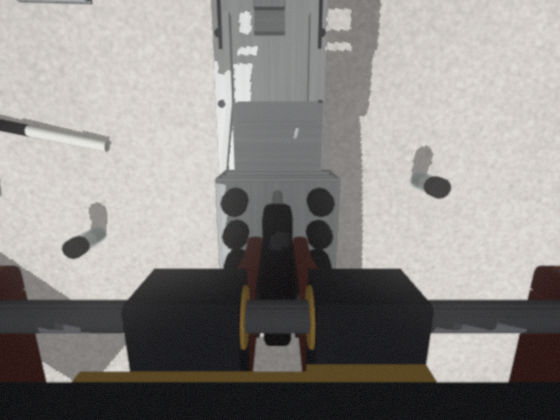

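The wrist view shows the held rack, with its tongue spanning about x 235–322. Ahead are the dock guides, with the hook at about (270,20) slightly left of centre. I'll enlarge this part.

Run:
```python
from h import *
im=cv2.imread("pics/w2.png")[0:120,195:350]
cv2.imwrite("pics/w2c.png",cv2.convertScaleAbs(cv2.resize(im,None,fx=5,fy=5,interpolation=cv2.INTER_CUBIC),alpha=1.3))
```

```text
(no output)
```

View pics/w2c.png

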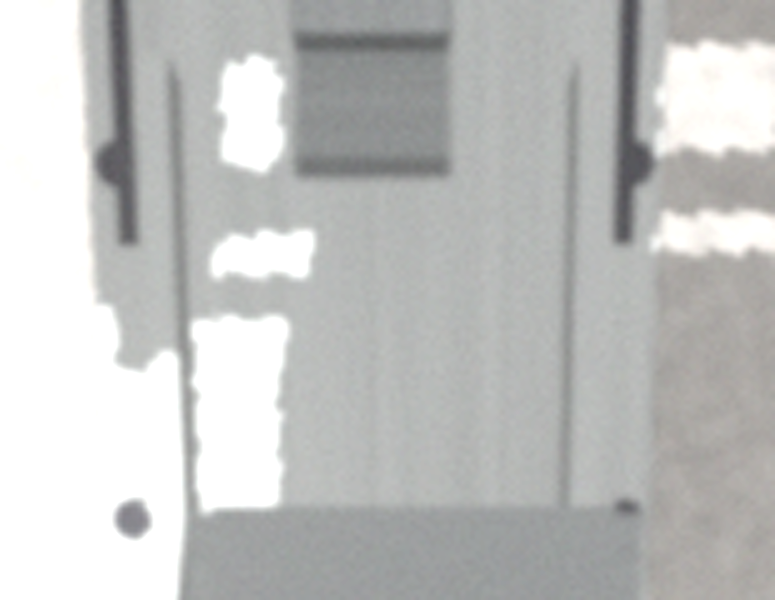

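Run:
```python
from h import *
import pickle
P=pickle.load(open("w2.pkl","rb"));q=lambda x,y:(195+(x+.5)/5-.5,(y+.5)/5-.5)
S=env.camera_params("scene")
def pr(n,a,b,z):
    A,B=onz(P,q(*a),z),onz(P,q(*b),z);print(n,A,B,"mid",(A+B)/2,"w",np.linalg.norm(A-B));return (A+B)/2
a=pr("guide far",(172,70),(577,70),.03);b=pr("guide near",(188,480),(567,480),.03)
a2=pr("guide far z12",(177,70),(572,70),.012);b2=pr("guide near z12",(192,480),(562,480),.012)
c=pr("slots",(128,240),(622,240),.012);d=pr("bolts",(110,163),(640,163),.015)
h=pr("hook front",(296,168),(450,168),.03);h2=pr("hook back line",(296,40),(450,40),.035)
r=pr("rib front top/tongue", (195,508),(640,508),.226-.075+.02)
for u,v in ((b,a),(b2,a2)): print("dir",np.degrees(np.arctan2(*(v-u)[1::-1])))
print(np.degrees(np.arctan2(*(h-b)[1::-1])))
```

```text
guide far [0.6136 0.2434 0.03  ] [0.6301 0.166  0.03  ] mid [0.6219 0.2047 0.03  ] w 0.07915350898127145
guide near [0.5398 0.2275 0.03  ] [0.5561 0.1503 0.03  ] mid [0.5479 0.1889 0.03  ] w 0.07885731678999035
guide far z12 [0.6187 0.2459 0.012 ] [0.6355 0.1665 0.012 ] mid [0.6271 0.2062 0.012 ] w 0.08123121525843661
guide near z12 [0.5409 0.2293 0.012 ] [0.5577 0.15   0.012 ] mid [0.5493 0.1897 0.012 ] w 0.0810055844115085
slots [0.5852 0.2507 0.012 ] [0.6068 0.1487 0.012 ] mid [0.596  0.1997 0.012 ] w 0.10421244344632043
bolts [0.5982 0.256  0.015 ] [0.6209 0.1488 0.015 ] mid [0.6096 0.2024 0.015 ] w 0.1096006734265505
hook front [0.6018 0.2165 0.03  ] [0.6081 0.1866 0.03  ] mid [0.6049 0.2015 0.03  ] w 0.030540784698212094
hook back line [0.6223 0.22   0.035 ] [0.6284 0.1912 0.035 ] mid [0.6253 0.2056 0.035 ] w 0.02953004576876463
rib front top/tongue [0.5291 0.2051 0.171 ] [0.5405 0.1513 0.171 ] mid [0.5348 0.1782 0.171 ] w 0.05495300621880538
dir 12.06641203663922
dir 11.987582371049381
12.501594506271699
```

```bash
python3 -c "
from h import *
go([.4634,.1709,.0955],-78)"
```

```text
shift [-0.7369 -1.4032 13.0788] turn [ 0.1273 -0.029  -0.0878] t 4.5 F [ 0.2286  1.0312 -4.2919] w 0.013657022636770925
```

Request:
{"op": "carry_out", "data": {
  "moves": "-0.7 -1.4 2 0 0 -0.1 0;-0.7 -1.4 5 0 0 -0.1 0;-0.7 -1.4 8 0 0 -0.1 0;-0.7 -1.4 11 0 0 -0.1 0;-0.7 -1.4 12.5 0 0 -0.1 0;-0.7 -1.4 13 0 0 -0.1 0;-0.7 -1.4 13 0 0 -0.1 0;-0.7 -1.4 13 0 0 -0.1 0"
}}

```text
time: 5.3
tcp_pos: [0.4646, 0.1718, 0.0995]
eef_rot: [-0.001, 0.778, -0.629, 0.001]
force: [0.1, -1.1, -4.8]
grip_width: 0.0136
```

Run:
```python
from h import *
go([.4634,.1709,.0875],-78)
a=env.capture("scene")[210:360,230:410,::-1];b=env.capture("side")[110:245,200:362,::-1]
a=cv2.resize(a,(720,600),interpolation=cv2.INTER_CUBIC);b=cv2.resize(b,(720,600),interpolation=cv2.INTER_CUBIC)
m=np.hstack([cv2.resize(a,(400,333)),cv2.resize(b,(400,333))]);cv2.imwrite("pics/m2.png",m)
```

```text
shift [0.0619 0.141  1.1965] turn [-0.1522  0.0132  0.0791] t 5.3 F [ 0.1259 -1.1097 -4.8057] w 0.013562644448226599
```

View pics/m2.png

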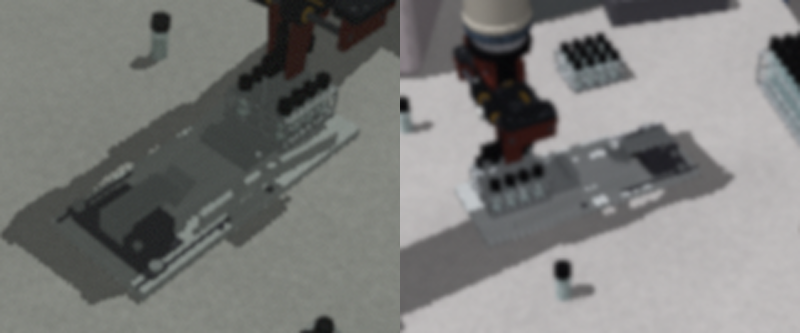

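Both views show the rack above the mouth, centred between the flares, with its tongue towards the stop and the plate visible behind its rear. I'll lower it until it touches.

Request:
{"op": "carry_out", "data": {
  "moves": "0.05 0.1 0.4 0 0 0 0;0.05 0.1 0.7 0 0 0 0;0.05 0.1 0.9 0 0 0 0;0.05 0.1 1.0 0 0 0 0;0.05 0.1 1.0 0 0 0 0"
}}

```text
time: 5.9
tcp_pos: [0.4627, 0.171, 0.0879]
eef_rot: [0.0, 0.778, -0.629, -0.0]
force: [-1.6, -0.1, -1.6]
grip_width: 0.0135
```

Request:
{"op": "carry_out", "data": {
  "moves": "0 0 0.1 0 0 0 0;0 0 0.15 0 0 0 0;0 0 0.2 0 0 0 0;0 0 0.2 0 0 0 0"
}}

```text
time: 6.3
tcp_pos: [0.4628, 0.1709, 0.0878]
eef_rot: [-0.0, 0.778, -0.629, 0.0]
force: [-6.8, -3.1, 9.2]
grip_width: 0.0133
```

Request:
{"op": "carry_out", "data": {
  "moves": "0 0 -0.12 0 0 0 0;0 -0.5 -0.12 0 0 0 0;0 -1.2 -0.12 0 0 0 0;0 -2 -0.12 0 0 0 0;0 -2.8 -0.12 0 0 0 0;0 -3.5 -0.12 0 0 0 0;0 -4 -0.12 0 0 0 0;0 -4 -0.12 0 0 0 0"
}}

```text
time: 7.1
tcp_pos: [0.5027, 0.1798, 0.0878]
eef_rot: [-0.001, 0.778, -0.629, 0.0]
force: [-2.4, -0.1, 2.8]
grip_width: 0.0135
```

```bash
cat >> h.py <<'E'
O=np.array([.5402,.1873]);U=np.array([np.cos(np.radians(12)),np.sin(np.radians(12))]);V=np.array([-U[1],U[0]])
def st():
    o,R=tool();p=o["tcp_pos"];f=o["force"];d=p[:2]-O
    print("t %.2f dockx %.4f y %.4f z %.4f | along %.1f lat %.1f up %.1f | torque"%(o["time"],d@U,d@V,p[2],f[:2]@U,f[:2]@V,f[2]),o["wrist_torque"],"xang",np.degrees(np.arctan2(*R.apply([1,0,0])[1::-1])),"w",o["grip_width"])
E
python3 -c "
from h import *
st()"
```

```text
t 7.10 dockx -0.0382 y 0.0005 z 0.0878 | along -2.4 lat 0.4 up 2.8 | torque [0.0765 0.4202 0.0163] xang -77.89012244731019 w 0.013519418613183272
```

Request:
{"op": "carry_out", "data": {
  "moves": "0 -0.3 0 0 0 0 0;0 -0.6 0 0 0 0 0;0 -0.9 0 0 0 0 0;0 -1.2 0 0 0 0 0;0 -1.2 0 0 0 0 0"
}}

```text
time: 7.6
tcp_pos: [0.5138, 0.1822, 0.0878]
eef_rot: [-0.0, 0.778, -0.629, 0.0]
force: [-4.4, -1.3, 6.2]
grip_width: 0.0135
```

```bash
python3 -c "
from h import *
st()"
```

```text
t 7.60 dockx -0.0269 y 0.0005 z 0.0878 | along -4.6 lat -0.4 up 6.2 | torque [-0.068   0.8144  0.0849] xang -77.88827678600704 w 0.013519180502593469
```

Request:
{"op": "carry_out", "data": {
  "moves": "0 -0.2 0 0 0 0 0;0 -0.4 0 0 0 0 0;0 -0.6 0 0 0 0 0;0 -0.8 0 0 0 0 0;0 -0.8 0 0 0 0 0"
}}

```text
time: 8.1
tcp_pos: [0.5214, 0.1838, 0.0879]
eef_rot: [-0.0, 0.778, -0.629, -0.0]
force: [-5.8, -1.1, 6.1]
grip_width: 0.0137
```

```bash
python3 -c "
from h import *
st()"
```

```text
t 8.10 dockx -0.0191 y 0.0005 z 0.0879 | along -5.9 lat 0.2 up 6.1 | torque [-0.0586  0.886   0.0165] xang -77.88921698184704 w 0.013678475446217843
```

Request:
{"op": "carry_out", "data": {
  "moves": "0 -0.1 -0.05 0 0 0 0;0 -0.2 -0.05 0 0 0 0;0 -0.3 -0.05 0 0 0 0;0 -0.4 -0.05 0 0 0 0;0 -0.5 -0.05 0 0 0 0;0 -0.5 -0.05 0 0 0 0"
}}

```text
time: 8.7
tcp_pos: [0.526, 0.1847, 0.0878]
eef_rot: [0.0, 0.778, -0.629, -0.0]
force: [-6.1, -1.9, 4.7]
grip_width: 0.0137
```

Request:
{"op": "carry_out", "data": {
  "moves": "0 -0.1 0 0 0 0 0;0 -0.2 0 0 0 0 0;0 -0.3 0 0 0 0 0;0 -0.4 0 0 0 0 0;0 -0.5 0 0 0 0 0;0 -0.5 0 0 0 0 0"
}}

```text
time: 9.3
tcp_pos: [0.5309, 0.1858, 0.0879]
eef_rot: [0.0, 0.778, -0.629, -0.0]
force: [-5.7, -1.8, 6.0]
grip_width: 0.0138
```

```bash
python3 -c "
from h import *
st()"
```

```text
t 9.30 dockx -0.0094 y 0.0005 z 0.0879 | along -5.9 lat -0.6 up 6.0 | torque [-0.1217  1.013   0.0752] xang -77.88943760660928 w 0.013777883965006303
```

Request:
{"op": "carry_out", "data": {
  "moves": "0 -0.1 0 0 0 0 0;0 -0.2 0 0 0 0 0;0 -0.3 0 0 0 0 0;0 -0.4 0 0 0 0 0;0 -0.5 0 0 0 0 0;0 -0.5 0 0 0 0 0"
}}

```text
time: 9.9
tcp_pos: [0.5357, 0.1868, 0.0878]
eef_rot: [0.0, 0.778, -0.629, -0.0]
force: [-5.9, -1.7, 5.0]
grip_width: 0.0138
```

```bash
python3 -c "
from h import *
st();cv2.imwrite('pics/w3.png',env.capture('wrist')[:,:,::-1]);cv2.imwrite('pics/s3.png',env.capture('scene')[:,:,::-1]);cv2.imwrite('pics/d3.png',env.capture('side')[:,:,::-1])"
```

```text
t 9.90 dockx -0.0045 y 0.0004 z 0.0878 | along -6.1 lat -0.5 up 5.0 | torque [-0.1367  1.0417  0.0878] xang -77.88946510447983 w 0.013819693991421621
```

Request:
{"op": "carry_out", "data": {
  "moves": "0 -0.1 0 0 0 0 0;0 -0.2 0 0 0 0 0;0 -0.3 0 0 0 0 0;0 -0.3 0 0 0 0 0"
}}

```text
time: 10.45
tcp_pos: [0.5386, 0.1874, 0.0879]
eef_rot: [0.0, 0.778, -0.629, -0.0]
force: [-7.2, -1.3, 5.4]
grip_width: 0.0136
```

Run:
```python
from h import *
st()
w=env.capture('wrist')[:,:,::-1].copy();s=env.capture('scene')[:,:,::-1].copy();d=env.capture('side')[:,:,::-1].copy()
cv2.imwrite('pics/w4.png',w);cv2.imwrite('pics/s4.png',s);cv2.imwrite('pics/d4.png',d)
a=cv2.resize(w[0:180,150:420],(600,400));b=cv2.resize(s[260:350,240:375],(400,267),interpolation=cv2.INTER_CUBIC);c=cv2.resize(d[140:207,250:350],(398,267),interpolation=cv2.INTER_CUBIC)
m=np.zeros((600,800,3),np.uint8);m[:333,:500]=cv2.resize(a,(500,333));m[333:,:400]=b;m[333:,400:798]=c
cv2.imwrite('pics/m4.png',cv2.convertScaleAbs(m,alpha=1.4))
```

```text
t 10.45 dockx -0.0015 y 0.0004 z 0.0879 | along -7.3 lat 0.2 up 5.4 | torque [-0.0301  1.0435  0.0286] xang -77.88819275061033 w 0.01357729501779595
```

View pics/m4.png

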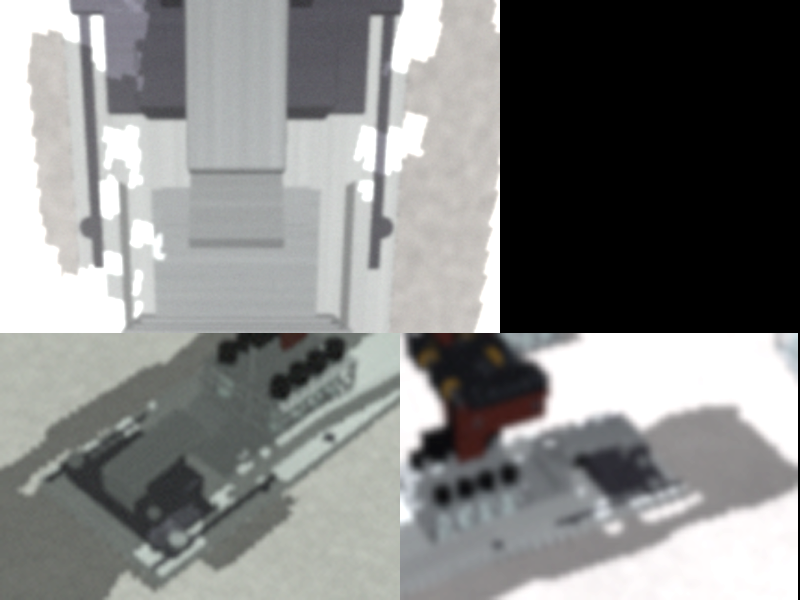

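The wrist crop shows the hook (montage y 170–245) lying over the rib, whose front edge is at y≈187. The dark stop block's front is at y≈115, about 22 mm further on. I'll continue in small steps.

Request:
{"op": "carry_out", "data": {
  "moves": "0 -0.1 0 0 0 0 0;0 -0.2 0 0 0 0 0;0 -0.3 0 0 0 0 0;0 -0.3 0 0 0 0 0"
}}

```text
time: 11.0
tcp_pos: [0.5416, 0.1881, 0.0878]
eef_rot: [0.0, 0.778, -0.629, -0.0]
force: [-5.9, -1.6, 6.2]
grip_width: 0.0136
```

Request:
{"op": "carry_out", "data": {
  "moves": "0 -0.1 0 0 0 0 0;0 -0.2 0 0 0 0 0;0 -0.2 0 0 0 0 0"
}}

```text
time: 11.3
tcp_pos: [0.5437, 0.1885, 0.0879]
eef_rot: [0.0, 0.778, -0.629, -0.0]
force: [-6.0, -1.9, 5.7]
grip_width: 0.0138
```

Request:
{"op": "carry_out", "data": {
  "moves": "0 -0.1 0 0 0 0 0;0 -0.2 0 0 0 0 0;0 -0.2 0 0 0 0 0"
}}

```text
time: 11.6
tcp_pos: [0.5456, 0.1889, 0.0879]
eef_rot: [0.0, 0.778, -0.629, -0.0]
force: [-6.0, -1.6, 5.2]
grip_width: 0.0135
```

```bash
python3 -c "
from h import *
st();cv2.imwrite('pics/w5.png',env.capture('wrist')[:,:,::-1]);cv2.imwrite('pics/s5.png',env.capture('scene')[:,:,::-1]);cv2.imwrite('pics/d5.png',env.capture('side')[:,:,::-1])"
```

```text
t 11.60 dockx 0.0056 y 0.0005 z 0.0879 | along -6.2 lat -0.3 up 5.2 | torque [-0.1336  0.9631  0.0399] xang -77.8873022298821 w 0.013528689787192372
```

Request:
{"op": "carry_out", "data": {
  "moves": "0 -0.1 0 0 0 0 0;0 -0.2 0 0 0 0 0;0 -0.2 0 0 0 0 0"
}}

```text
time: 12.05
tcp_pos: [0.5476, 0.1893, 0.0879]
eef_rot: [0.0, 0.778, -0.629, -0.0]
force: [-6.1, -2.1, 4.7]
grip_width: 0.0137
```

Request:
{"op": "carry_out", "data": {
  "moves": "0 -0.1 0 0 0 0 0;0 -0.2 0 0 0 0 0;0 -0.2 0 0 0 0 0"
}}

```text
time: 12.35
tcp_pos: [0.5496, 0.1898, 0.0879]
eef_rot: [0.0, 0.778, -0.629, -0.0]
force: [-5.7, -1.1, 5.0]
grip_width: 0.0139
```

Rib front is at about 97 mm and the force is still at the friction level, so the buffer hasn't been reached.

Request:
{"op": "carry_out", "data": {
  "moves": "0 -0.1 0 0 0 0 0;0 -0.2 0 0 0 0 0;0 -0.2 0 0 0 0 0"
}}

```text
time: 12.65
tcp_pos: [0.5515, 0.1902, 0.0878]
eef_rot: [0.0, 0.778, -0.629, -0.0]
force: [-5.4, -1.5, 5.1]
grip_width: 0.0134
```

Request:
{"op": "carry_out", "data": {
  "moves": "0 -0.1 0 0 0 0 0;0 -0.2 0 0 0 0 0;0 -0.2 0 0 0 0 0"
}}

```text
time: 12.95
tcp_pos: [0.5533, 0.1906, 0.0879]
eef_rot: [0.0, 0.778, -0.629, -0.0]
force: [-7.3, -1.8, 6.0]
grip_width: 0.0138
```

Run:
```python
from h import *
st()
w=env.capture('wrist')[:,:,::-1].copy();s=env.capture('scene')[:,:,::-1].copy();d=env.capture('side')[:,:,::-1].copy()
cv2.imwrite('pics/w6.png',w);cv2.imwrite('pics/s6.png',s);cv2.imwrite('pics/d6.png',d)
```

```text
t 12.95 dockx 0.0135 y 0.0005 z 0.0879 | along -7.5 lat -0.2 up 6.0 | torque [-0.107   1.0871  0.0568] xang -77.8923847524349 w 0.01375108944604555
```

Request:
{"op": "carry_out", "data": {
  "moves": "0 -0.1 0 0 0 0 0;0 -0.1 0 0 0 0 0;0 -0.1 0 0 0 0 0"
}}

```text
time: 13.4
tcp_pos: [0.5536, 0.1907, 0.0879]
eef_rot: [0.001, 0.778, -0.629, -0.001]
force: [-8.6, -1.6, 7.2]
grip_width: 0.0134
```

Request:
{"op": "carry_out", "data": {
  "moves": "0 -0.1 0 0 0 0 0;0 -0.1 0 0 0 0 0;0 -0.1 0 0 0 0 0"
}}

```text
time: 13.7
tcp_pos: [0.5544, 0.1909, 0.0879]
eef_rot: [0.001, 0.778, -0.629, -0.001]
force: [-10.7, -1.3, 7.3]
grip_width: 0.0134
```

Request:
{"op": "carry_out", "data": {
  "moves": "0 -0.1 0 0 0 0 0;0 -0.1 0 0 0 0 0;0 -0.1 0 0 0 0 0"
}}

```text
time: 14.0
tcp_pos: [0.5552, 0.191, 0.088]
eef_rot: [0.001, 0.778, -0.629, -0.001]
force: [-11.9, -1.9, 8.2]
grip_width: 0.0135
```

Run:
```python
from h import *
st()
w=env.capture('wrist')[:,:,::-1].copy();s=env.capture('scene')[:,:,::-1].copy();d=env.capture('side')[:,:,::-1].copy()
cv2.imwrite('pics/w7.png',w);cv2.imwrite('pics/s7.png',s);cv2.imwrite('pics/d7.png',d)
n=[cv2.resize(cv2.imread(f'pics/w{i}.png')[0:180,180:370],(400,379)) for i in (5,7)]
m=np.vstack([np.hstack(n),np.hstack([cv2.resize(cv2.imread(f'pics/s{i}.png')[275:340,250:370],(400,217),interpolation=cv2.INTER_CUBIC) for i in (5,7)])])
cv2.imwrite('pics/m7.png',cv2.convertScaleAbs(m,alpha=1.4))
```

```text
t 14.00 dockx 0.0155 y 0.0005 z 0.0880 | along -12.0 lat 0.6 up 8.2 | torque [-0.2886  1.861   0.0126] xang -77.88523581867511 w 0.013545566652720858
```

View pics/m7.png

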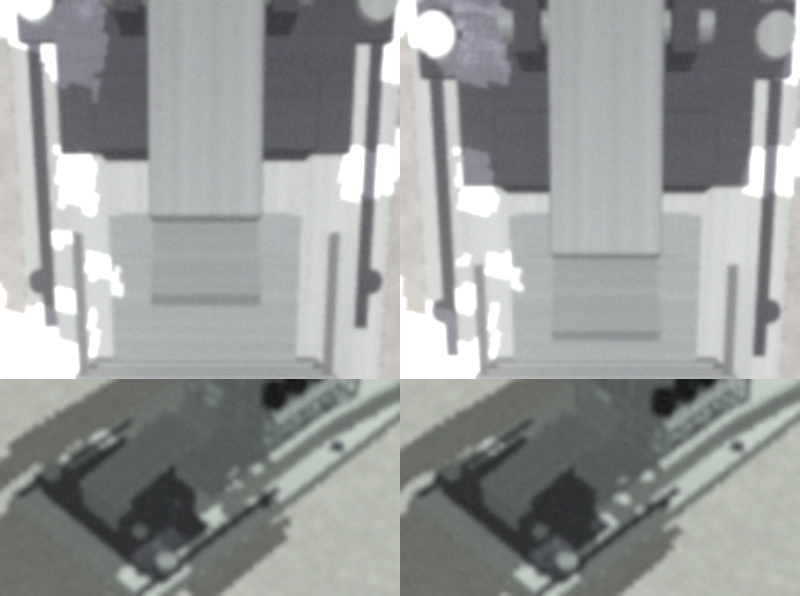

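The buffer is now pressing on the rib (12 N along, against about 6 N before). The hook still rides on the rib at the same apparent width. I'll go on in 1 mm steps.

Request:
{"op": "carry_out", "data": {
  "moves": "0 -0.1 0 0 0 0 0;0 -0.1 0 0 0 0 0;0 -0.1 0 0 0 0 0"
}}

```text
time: 14.45
tcp_pos: [0.556, 0.1912, 0.0881]
eef_rot: [0.001, 0.778, -0.629, -0.001]
force: [-13.6, -3.7, 9.3]
grip_width: 0.0138
```

Request:
{"op": "carry_out", "data": {
  "moves": "0 -0.1 0 0 0 0 0;0 -0.1 0 0 0 0 0;0 -0.1 0 0 0 0 0"
}}

```text
time: 14.75
tcp_pos: [0.5567, 0.1914, 0.0881]
eef_rot: [0.002, 0.778, -0.629, -0.001]
force: [-13.0, -2.6, 10.4]
grip_width: 0.0135
```

```bash
cat > hk.py <<'E'
from h import *
import sys
i=sys.argv[1]
if len(sys.argv)<3:
    st()
    for c,n in (("wrist","w"),("scene","s"),("side","d")): cv2.imwrite(f"pics/{n}{i}.png",env.capture(c)[:,:,::-1])
for k in range(5,int(i)+1):
    g=cv2.GaussianBlur(cv2.cvtColor(cv2.imread(f"pics/w{k}.png"),cv2.COLOR_BGR2GRAY),(3,3),0).astype(float)
    def edge(p,lo): # subpixel strongest gradient
        d=np.abs(np.gradient(p));j=d.argmax();s=slice(max(j-2,0),j+3);return lo+(d[s]*np.arange(len(d))[s]).sum()/d[s].sum()
    col=g[0:175,268:288].mean(1)
    front=edge(col[145-25:172],120) if k<7 else edge(col[150:172],150)
    r=slice(20,50);row=g[r].mean(0)
    L=edge(row[245:262],245);Rr=edge(row[300:312],300)
    print(k,"front %.2f arm L %.2f R %.2f w %.2f"%(front,L,Rr,Rr-L), np.round(col[100:175:6]))
E
python3 hk.py 8
```

```text
t 14.75 dockx 0.0170 y 0.0006 z 0.0881 | along -13.3 lat 0.2 up 10.4 | torque [-0.398   2.17    0.0165] xang -77.88385911103616 w 0.013475885679803803
5 front 144.63 arm L 249.95 R 304.64 w 54.69 [128. 111. 118. 118. 117. 116. 117. 103. 124. 125. 126. 123. 121.]
6 front 158.26 arm L 249.91 R 304.23 w 54.32 [131. 132. 132. 102. 117. 119. 121. 117. 120. 109. 125. 125. 122.]
7 front 161.33 arm L 250.02 R 304.73 w 54.71 [132. 132. 132. 131. 116. 119. 121. 118. 118. 119. 106. 125. 122.]
8 front 164.18 arm L 250.07 R 304.74 w 54.67 [131. 132. 133. 133. 104. 118. 119. 121. 118. 120. 108. 124. 122.]
```

Request:
{"op": "carry_out", "data": {
  "moves": "0 -0.1 -0.03 0 0 0 0;0 -0.1 -0.03 0 0 0 0;0 -0.1 -0.03 0 0 0 0"
}}

```text
time: 15.2
tcp_pos: [0.5575, 0.1915, 0.0882]
eef_rot: [0.002, 0.778, -0.629, -0.002]
force: [-13.8, -3.5, 9.7]
grip_width: 0.0137
```

```bash
python3 hk.py 9|sed -n '1p;$p'
```

```text
t 15.20 dockx 0.0178 y 0.0005 z 0.0882 | along -14.2 lat -0.5 up 9.7 | torque [-0.4243  2.2784 -0.0171] xang -77.88166229497207 w 0.013737887758794002
9 front 165.30 arm L 250.08 R 304.29 w 54.21 [131. 132. 133. 133. 118. 117. 119. 123. 118. 120. 116. 120. 121.]
```

Request:
{"op": "carry_out", "data": {
  "moves": "0 -0.1 0 0 0 0 0;0 -0.1 0 0 0 0 0;0 -0.1 0 0 0 0 0"
}}

```text
time: 15.65
tcp_pos: [0.5584, 0.1917, 0.0883]
eef_rot: [0.002, 0.778, -0.629, -0.002]
force: [-15.3, -3.5, 9.6]
grip_width: 0.0135
```

```bash
python3 hk.py 10|sed -n '1p;$p'
```

```text
t 15.65 dockx 0.0187 y 0.0006 z 0.0883 | along -15.7 lat -0.3 up 9.6 | torque [-0.3716  2.4371  0.0126] xang -77.88179533699446 w 0.013487565195735424
10 front 167.83 arm L 250.81 R 304.07 w 53.26 [127. 128. 128. 128. 127. 125. 121. 122. 122. 120. 122. 104. 122.]
```

The arm's apparent width fell from 54.7 to 53.3 px and its shade changed, which suggests the hook has dropped. I'll look at it.

```bash
python3 hk.py 11|sed -n '1p;$p'
python3 - <<'E'
from h import *
n=[cv2.resize(cv2.imread(f'pics/w{i}.png')[0:180,180:370],(400,379)) for i in (8,11)]
m=np.vstack([np.hstack(n),np.hstack([cv2.resize(cv2.imread(f'pics/s{i}.png')[275:340,250:370],(400,217),interpolation=cv2.INTER_CUBIC) for i in (8,11)])])
cv2.imwrite('pics/m11.png',cv2.convertScaleAbs(m,alpha=1.4))
E
```

```text
t 15.80 dockx 0.0187 y 0.0006 z 0.0883 | along -15.0 lat -0.3 up 10.4 | torque [-0.4454  2.3831 -0.0039] xang -77.87797014025041 w 0.013818621032958948
11 front 167.83 arm L 250.82 R 304.07 w 53.25 [128. 127. 128. 127. 127. 125. 121. 122. 122. 120. 122. 104. 122.]
```

View pics/m11.png

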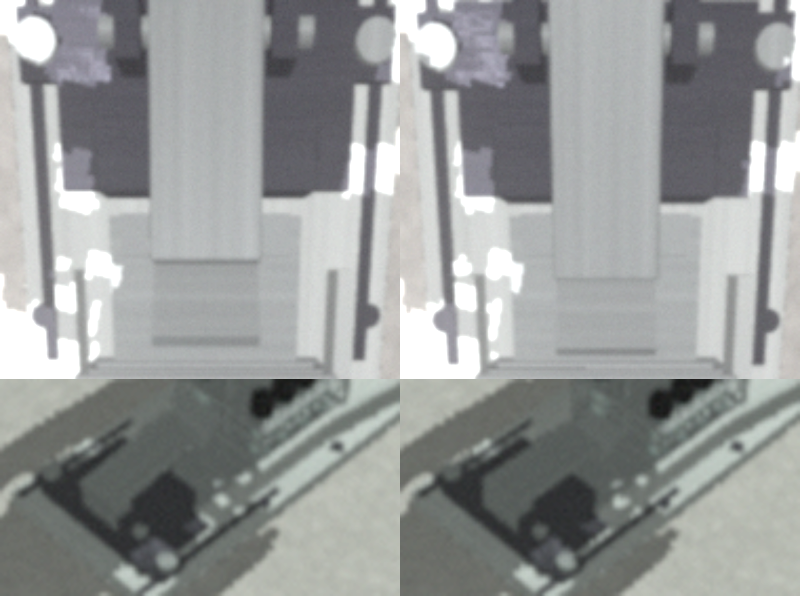

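The picture shows the hook tip now visibly lower and narrower (100 px against 108) and tilted down behind the rib, so the catch has dropped. I'll ease back gently until the hook carries the buffer force.

Request:
{"op": "carry_out", "data": {
  "moves": "0 0.05 0 0 0 0 0;0 0.1 0 0 0 0 0;0 0.15 0 0 0 0 0;0 0.2 0 0 0 0 0;0 0.2 0 0 0 0 0"
}}

```text
time: 16.45
tcp_pos: [0.5579, 0.1916, 0.0879]
eef_rot: [0.0, 0.778, -0.629, -0.001]
force: [-7.2, -0.9, 5.0]
grip_width: 0.0139
```

```bash
python3 hk.py 12|sed -n '1p;$p'
```

```text
t 16.45 dockx 0.0183 y 0.0005 z 0.0879 | along -7.3 lat 0.7 up 5.0 | torque [-0.1071  1.1133  0.0214] xang -77.89138451506871 w 0.013866110969119546
12 front 167.79 arm L 250.77 R 304.03 w 53.26 [128. 128. 128. 128. 128. 124. 122. 122. 122. 120. 122. 103. 123.]
```

Request:
{"op": "carry_out", "data": {
  "moves": "0 0.05 0 0 0 0 0;0 0.1 -0.03 0 0 0 0;0 0.15 -0.05 0 0 0 0;0 0.2 -0.05 0 0 0 0;0 0.2 -0.05 0 0 0 0"
}}

```text
time: 17.1
tcp_pos: [0.5571, 0.1915, 0.0879]
eef_rot: [-0.001, 0.778, -0.629, 0.0]
force: [1.1, 2.4, -2.5]
grip_width: 0.0134
```

```bash
python3 hk.py 13|sed -n '1p;$p'
```

```text
t 17.10 dockx 0.0174 y 0.0005 z 0.0879 | along 1.5 lat 2.1 up -2.5 | torque [ 0.3802 -0.1123  0.0103] xang -77.89102550966965 w 0.013397700096144284
13 front 166.87 arm L 250.80 R 304.04 w 53.24 [128. 128. 128. 128. 128. 118. 122. 123. 121. 121. 121. 106. 121.]
```

The force along the channel has swung to about zero with the hook still down, so the catch holds the rack. Now I release.

Request:
{"op": "carry_out", "data": {
  "moves": "0 0 0.03 0 0 0 0;0 0 0.03 0 0 0 0.2;0 0 0.03 0 0 0 0.45;0 0 0.03 0 0 0 0.45;0 0 0.03 0 0 0 0.45;0 0 0.03 0 0 0 0.45"
}}

```text
time: 17.85
tcp_pos: [0.5566, 0.191, 0.088]
eef_rot: [0.0, 0.778, -0.629, 0.0]
force: [-0.0, 0.4, -1.1]
grip_width: 0.039
```

Request:
{"op": "carry_out", "data": {
  "moves": "0 0 -1 0 0 0 0.45;0 0 -3 0 0 0 0.45;0 0 -6 0 0 0 0.45;0 0 -10 0 0 0 0.45;0 0 -13 0 0 0 0.45;0 0 -13 0 0 0 0.45;0 0 -13 0 0 0 0.45"
}}

```text
time: 18.55
tcp_pos: [0.557, 0.1913, 0.2194]
eef_rot: [-0.001, 0.778, -0.629, 0.001]
force: [-0.9, -0.3, -1.4]
grip_width: 0.0393
```

Run:
```python
from h import *
st()
P=env.camera_params("wrist");w=env.capture('wrist')[:,:,::-1].copy();s=env.capture('scene')[:,:,::-1].copy();d=env.capture('side')[:,:,::-1].copy()
cv2.imwrite('pics/w20.png',w)
a=cv2.resize(w[0:250,150:430],(560,500))
b=cv2.resize(s[230:350,240:400],(240,180),interpolation=cv2.INTER_CUBIC);c=cv2.resize(d[120:240,200:360],(240,180),interpolation=cv2.INTER_CUBIC)
m=np.zeros((500,800,3),np.uint8);m[:,:560]=a;m[:180,560:]=b;m[180:360,560:]=c
cv2.imwrite('pics/m20.png',cv2.convertScaleAbs(m,alpha=1.4))
q=proj(P,np.r_[O+U*.0174,.091]);print("expected bar top centre px",q, (q-[150,0])*2)
```

```text
t 18.55 dockx 0.0173 y 0.0004 z 0.2194 | along -1.0 lat -0.1 up -1.4 | torque [ 0.0565 -0.0001 -0.0105] xang -77.89676468979732 w 0.039327434117375694
expected bar top centre px [277.58  205.779] [255.1601 411.5579]
```

View pics/m20.png

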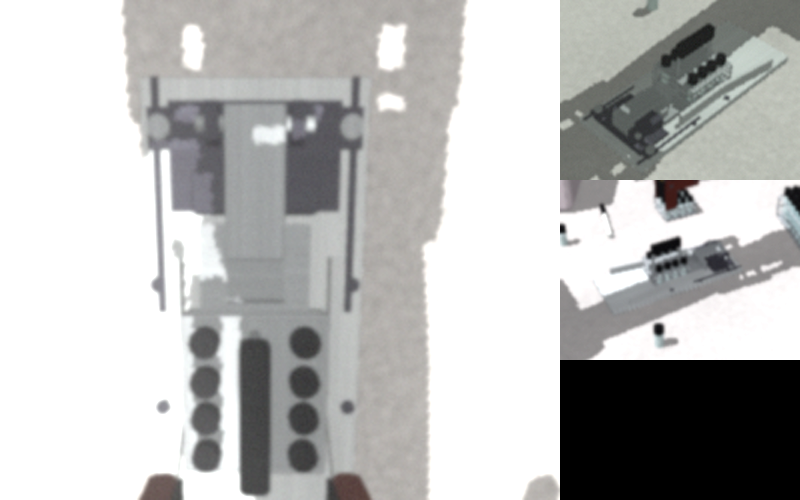

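```bash
python3 -c "
from h import *
st();print(env.hand_in())"
```

```text
t 18.70 dockx 0.0163 y 0.0003 z 0.2161 | along -0.5 lat -0.1 up -1.1 | torque [ 0.0175 -0.005   0.0279] xang -77.8977121092327 w 0.03959159477565124
the job is handed in; nothing more can be done
None
```

The rack is docked and held by the catch. I handed the job in at 18.7 s with the gripper open and about 13 cm clear above the rack.

**What I did:** I gripped the black bar (14 mm grip width, as expected) and set the rack on the channel floor in the mouth. Then I slid it in; friction took about 6 N, and the spring buffer was felt with the rib front at about 101 mm along the dock. I stopped as soon as the catch fell. The largest push I read was about 16 N, so the solid stop was not reached.

**Checks that agreed:**
- **Catch down:** the wrist pictures showed the hook narrower and tilted down behind the rib.
- **Catch holding:** easing back about 1.3 mm took the force along the channel from −15 N to about zero, with the hook still down.
- **Position:** the bar was about 100 mm beyond the mouth point at release, inside the 88–106 mm range.
- **After release:** the rack stands upright between the guides, and the nearby things I could see in that last picture looked unmoved. I did not re-measure them.

**Small disagreements:**
- In the last picture the bar sits about 2 mm nearer the mouth than the arm's reading gave. That is within the camera calibration.
- My first rough estimate of the dock, from the scene camera, was about 1 cm off along its length; I used the wrist camera's measurement instead.
- The rack may have pitched very slightly under the push: the tool tilted about 0.2°, and this went away when I eased back.

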